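# Sweep the buff sherds down the chute

## Robot

A 6-joint arm with a two-finger parallel gripper is mounted at the origin on the work surface. World frame = base frame: x ahead of the robot, y to its left, z up, the work surface at z = 0. Lengths are in m, angles in degrees, forces in N, time in s.
With the tool pointing down it reaches from about 0.4 to 0.825 m from the base axis. Payload 7 kg.
Tool frame: the origin (TCP) lies on the centre line of the jaws, within the pads' length; the fingertips stand 19 mm ahead of it and the grasp point (between the pads) is the TCP; z points along the fingers, y is the line along which they close (so a half turn about z gives the same grasp; the last joint's range is limited). The gripper opens to 88 mm and grips with 3 to 60 N. Pads are 19 mm wide; open, the fingers measure 130 mm over their backs; the gripper's body (78 mm by 193 mm) begins 47 mm behind the grasp point.
Start: joints at [-47.836, 20.546, 0.682, 0, -70.136, -16.507], TCP at [0.292, -0.608, 0.207] pointing down, gripper open.
Joint ranges: [-176.03, 176.03], [-82.01, 121.73], [-58.28, 71.71], [-173.87, 95.51], [-174.79, -0.11], [-173.66, 173.66]. Speed limits (degrees/s): [136.94, 136.94, 172.46, 180, 180, 180].

## Interface

Orientations are given as [roll, pitch, yaw] about the fixed x, y, z axes, in that order (R = Rz(yaw) Ry(pitch) Rx(roll)).
In Python, from plant import get_state, capture, close_job gives the robot as it stands.
- The arm moves only by the tool apply_moves, never from a script. Its argument "targets" is a list of rows, each a list of 7 numbers: the opening, from 0 (shut) to 1 (fully open), then the shift along the tool's x, y, z normalised to -1 to 1, where 1 is 1000 mm, then the turn, a rotation vector about the tool's x, y, z normalised to -1 to 1, where 1 is 90 degrees. In form: [[claw, tx, ty, tz, ax, ay, az], ...]. A call has 1 to 20 rows; each row shifts and turns the commanded pose from where the row before left it, along the tool's axes as they then stand; what a row does not reach is not made up. A row lasts 1/12 s, in which the tool goes at most 41.7 mm and 7.16 degrees, less where a joint would pass 70% of its speed; a pose out of reach is approached as far as the arm can. A call with a number of a shift or a turn outside -1 to 1 is refused whole. A call with a gripper value outside its range is refused whole. The fingers move at their own pace and stop on an object; "newtons" is the grip in N (left out, the last holds). Time passes only in rows, so rows that do not move let the fingers close. It gives the time, the measured TCP pose, the force, the opening and the grip force at its end, in the units of the state.
- get_state(): the state, without advancing time (a new reading comes with each control period).
- capture(name): name is "side" or "top"; returns a dict with "frame" (400x640x3 uint8, red, green, blue), "range_z" (400x640 float32, m along the optical axis (not along the pixel's ray), 0 where there is no reading), "camera_matrix" (3x3 intrinsics, pixels), "k1" (the pictures are not rectified: a ray, as slopes to the right and down, at radius r is drawn at 1 + k1 r^2 times it, then the intrinsics apply), "T" (4x4, takes a point from camera to world coordinates). Camera axes: x right, y down, z forward; pixel columns grow to the right and rows downward; lengths in m; the calibration is good to about 2 mm. A picture is of the moment at which its call begins.
- close_job(): hands the job in; it is judged then, once.
The state is a dict: "time_s": time; "joints": joint angles; "qd": joint speeds; "joint_torque": joint torques, N m; "tcp_pos": TCP position; "eef_rot": TCP orientation; "contact_force": force on the tool from outside, world axes, zero at the start; "moment": the same for the moment, N m; "gripper_width": finger opening in m; "gripper_force": force on a finger pad.
Only numpy, scipy, OpenCV 4.12 (cv2) and the standard library are available. Lean on these libraries where they do the work, as an engineer would, in place of code of your own. Each camera call takes 0.05 s, during which the arm holds its last target. There are 200 camera calls.

## Task

Using the outside of the fingers, sweep both buff sherds across the zinc counter and down the galvanized chute, so that they come to rest in the crate below. Push them along lightly without ever pinching or lifting them, and leave the black amphora handle and everything else on the counter where it lies.

Things in the scene. Friction and masses are not known exactly. Their poses are not given: they have to be found in the camera images.
- sherd_a: The larger buff (pale tan) earthenware body sherd, a shallow arch lying hollow side down, 66 mm long (its x) by 56 mm wide (its y), 14 mm high, about 60 g, loose on the counter (top at z = 0). Origin under its middle at counter level; z up as it lies.
- sherd_b: The smaller buff (pale tan) earthenware body sherd, same form, 56 mm long (its x) by 50 mm wide (its y), 14 mm high, about 60 g, loose on the counter. Origin under its middle at counter level; z up as it lies.
- chute_mouth (a point): Middle of the galvanized chute's mouth, level with the counter, on its right-hand edge (parallel to world x; no counter beyond). Mouth 180 mm wide in x between cheeks 25 mm high; guide wings 25 mm high flare at 45 degrees over the last 50 mm of counter to 280 mm apart. The chute drops 40 degrees towards -y: a sherd whose middle is past the edge slides down by itself.
- crate: Fixed open wooden crate, shallow, on a lower bench under the chute's end, 340 mm (x) by 260 mm (y) by 70 mm high outside, walls 10 mm. Origin under the middle of its bottom, 175 mm below the counter top; axes as the world's.
- amphora_handle: Black-glazed amphora handle, a C-shaped bar lying flat, about 64 mm (its x) by 90 mm (its y), 22 mm high. Loose; origin under its middle. Not to be moved.
- sanding_block: Round wooden sanding block, 72 mm diameter, 32 mm high, loose. Origin under its middle. Not to be moved.
- calliper: Small brass calliper lying flat, 130 mm long (its x), jaws reaching 39 mm to its +y side at its +x end, up to 13 mm high, loose. Origin at the middle of its beam, at counter level. Not to be moved.
- brush: Loose dusting brush lying on the left of the counter near the robot, 200 mm long along its x (bristles at its +x end), 42 mm wide, 20 mm high. Origin under its middle. Not to be moved.
- adhesive_jar: Loose amber adhesive jar, 60 mm diameter, 85 mm high, on the left of the counter. Origin under its middle. Not to be moved.

How it is judged:
By the outcome, as a careful person would: the job done as asked, in the order asked, and still so for the second after the job is handed in, with the robot touching nothing.
It also fails if it takes over 72 s, if anything falls off the work surface, if the arm or the gripper's body presses on something with over 40 N, if the wrist force passes 120 N, or if a joint passes its speed limit or range.

## Working session

There is one attempt and no reset: what is moved stays moved. The work goes in short steps, Python scripts to look and compute and a tool call to move; the robot and the scene stay as the last step left them, time stands still between calls to the robot, and variables do not carry over. Pictures are saved under pics/ and viewed, at most 10 in all, crops included, and the job is handed in when it is done.

Besides the shell and the picture viewer there is one more tool, called in YAML: its name, and indented under it one key for each argument. apply_moves: Moves the arm, as the interface text tells. Scaled input: -1 to 1 covers 1000 mm each way for a shift and 90 degrees each way for a turn. Its arguments: {"type":"object","properties":{"targets":{"type":"array","items":{"type":"array","items":{"type":"number"}}},"newtons":{"type":"number"}},"required":["targets"]}

```bash
mkdir -p pics; ls; cat > h.py <<'E'
import numpy as np, cv2
from plant import get_state, capture, close_job
def world(c):
    K=c["camera_matrix"];z=c["range_z"];v,u=np.mgrid[0:400,0:640]
    p=np.stack([u,v],-1).reshape(-1,1,2).astype(np.float64)
    n=cv2.undistortPoints(p,K,np.array([c["k1"],0,0,0.])).reshape(400,640,2)
    P=np.dstack([n[...,0]*z,n[...,1]*z,z,np.ones_like(z)])
    W=P@c["T"].T
    W=W[...,:3]; W[z==0]=np.nan
    return W
E
python3 - <<'E'
from h import *
for n in("top","side"):
    c=capture(n);cv2.imwrite(f"pics/{n}0.png",c["frame"][...,::-1]);np.savez(f"{n}0.npz",**c)
    print(n,c["T"].round(3).tolist(),c["camera_matrix"].tolist(),c["k1"])
print(get_state())
E
```

```text
pics
top [[-0.022, -0.996, 0.089, 0.397], [-1.0, 0.022, -0.006, 0.047], [0.005, -0.089, -0.996, 1.148], [0.0, 0.0, 0.0, 1.0]] [[415.56363831233125, 0.0, 316.6839287625089], [0.0, 415.56363831233125, 204.46428858761587], [0.0, 0.0, 1.0]] 0.009052496768150935
side [[0.738, -0.355, 0.574, -0.201], [-0.674, -0.356, 0.647, -0.744], [-0.025, -0.864, -0.502, 0.579], [0.0, 0.0, 0.0, 1.0]] [[401.3336440878566, 0.0, 327.3853083920841], [0.0, 401.3336440878566, 195.4298704226787], [0.0, 0.0, 1.0]] -0.011882582165562027
{'time_s': 0.1, 'joints': array([-4.78381434e+01,  2.05893947e+01,  6.39704782e-01, -1.93517912e-02,
       -7.01352377e+01, -1.65054734e+01]), 'qd': array([ 0.04905415, -0.17313716,  0.22898212, -0.05820666,  0.02178783,
        0.02013981]), 'joint_torque': array([-1.78187488e-04, -5.84165311e+01,  2.93754208e+01,  7.01545268e+00,
        1.02464916e-02, -6.61468243e-05]), 'tcp_pos': array([ 0.29202646, -0.60804869,  0.2063932 ]), 'eef_rot': array([ 1.79913403e+02, -6.68785457e-03, -1.54350201e+02]), 'contact_force': array([ 0.11639845,  0.06593862, -0.37717883]), 'moment': array([-0.02544945, -0.04411488,  0.06287088]), 'gripper_force': 0.0, 'gripper_width': 0.08788914308678464}
```

View pics/top0.png

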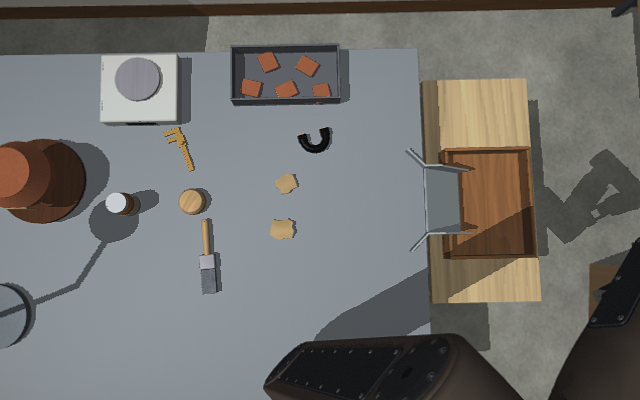

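View pics/side0.png

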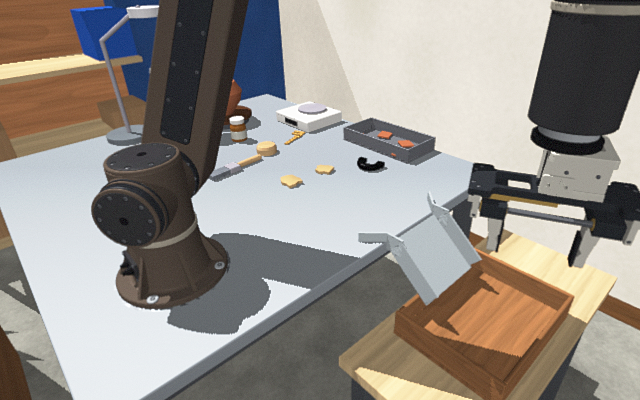

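The top view shows the two sherds at about (287,183) and (283,229), the black handle at (316,140), the chute mouth at about (425,200), and the crate around (487,203). The side view agrees. Next I measure positions.

```bash
python3 - <<'E'
from h import *
c=dict(np.load("top0.npz"));W=world(c);f=c["frame"]
hsv=cv2.cvtColor(f,cv2.COLOR_RGB2HSV)
def rep(n,m,box):
    x0,y0,x1,y1=box;k=np.zeros((400,640),bool);k[y0:y1,x0:x1]=1
    m=(m&k).astype(np.uint8)
    cs,_=cv2.findContours(m,cv2.RETR_EXTERNAL,cv2.CHAIN_APPROX_NONE)
    for q in cs:
        if cv2.contourArea(q)<40: continue
        mm=np.zeros_like(m);cv2.drawContours(mm,[q],-1,1,-1);P=W[(mm>0)&(m>0)];P=P[~np.isnan(P[:,0])]
        r=cv2.minAreaRect((P[:,:2]*1000).astype(np.float32))
        print(n,len(P),"mean",P.mean(0).round(4),"zmax",np.percentile(P[:,2],[5,50,97]).round(3),"rect",np.round(r[0],0),np.round(r[1],0),round(r[2]),"x",P[:,0].min().round(3),P[:,0].max().round(3),"y",P[:,1].min().round(3),P[:,1].max().round(3))
S,V,H=hsv[...,1],hsv[...,2],hsv[...,0]
sat=(S>70)&(H<30)
rep("sherds",sat,(262,165,310,250))
rep("handle",V<60,(290,115,340,160))
rep("block",sat,(175,180,212,217))
rep("brush",(abs(W[...,2]-.012)<.012)&((S>70)|(V<110)),(195,215,225,300))
for r,cc in((200,412),(200,420),(200,423),(200,426),(200,430),(200,440),(200,455),(150,408),(165,424),(250,414),(234,426),(168,465),(232,470),(203,500),(150,490),(256,490),(120,410),(200,390)): print(r,cc,W[r,cc].round(3),f[r,cc])
E
```

```text
sherds 385 mean [0.4341 0.1364 0.0124] zmax [0.008 0.012 0.017] rect [434. 138.] [53. 64.] 4 x 0.407 0.461 y 0.106 0.169
sherds 288 mean [0.5594 0.123  0.0119] zmax [0.008 0.012 0.016] rect [560. 123.] [47. 53.] 35 x 0.533 0.586 y 0.095 0.153
handle 402 mean [0.6733 0.039  0.0193] zmax [0.013 0.019 0.025] rect [675.  38.] [63. 90.] 14 x 0.644 0.717 y 0.0 0.087
block 551 mean [0.5137 0.3764 0.028 ] zmax [0.018 0.03  0.034] rect [514. 379.] [68. 68.] 89 x 0.48 0.548 y 0.345 0.414
brush 470 mean [0.3832 0.3312 0.0119] zmax [0.    0.015 0.022] rect [368. 332.] [201.  45.] 14 x 0.269 0.469 y 0.304 0.356
200 412 [ 0.507 -0.226 -0.001] [134 141 146]
200 420 [ 0.506 -0.248  0.   ] [135 141 147]
200 423 [ 0.506 -0.256  0.001] [138 146 151]
200 426 [ 0.506 -0.264  0.002] [138 146 149]
200 430 [ 0.507 -0.28  -0.016] [107 114 116]
200 440 [ 0.509 -0.316 -0.042] [107 114 116]
200 455 [ 0.513 -0.378 -0.096] [108 114 116]
150 408 [ 0.642 -0.214  0.026] [155 164 167]
165 424 [ 0.6   -0.256  0.025] [153 162 165]
250 414 [ 0.369 -0.225  0.001] [ 92  97 100]
234 426 [ 0.411 -0.253  0.027] [130 138 141]
168 465 [ 0.621 -0.438 -0.163] [88 69 55]
232 470 [ 0.416 -0.407 -0.067] [109 109 104]
203 500 [ 0.507 -0.543 -0.163] [131  91  59]
150 490 [ 0.666 -0.496 -0.107] [47 35 23]
256 490 [ 0.343 -0.476 -0.104] [87 62 41]
120 410 [ 0.735 -0.23  -0.003] [134 141 146]
200 390 [ 0.508 -0.165 -0.001] [135 143 149]
```

```bash
python3 - <<'E'
import cv2
a=cv2.imread("pics/top0.png")[110:275,250:545]
cv2.imwrite("pics/crop.png",cv2.resize(a,None,fx=2.7,fy=2.7,interpolation=cv2.INTER_CUBIC))
E
```

```text
(no output)
```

View pics/crop.png

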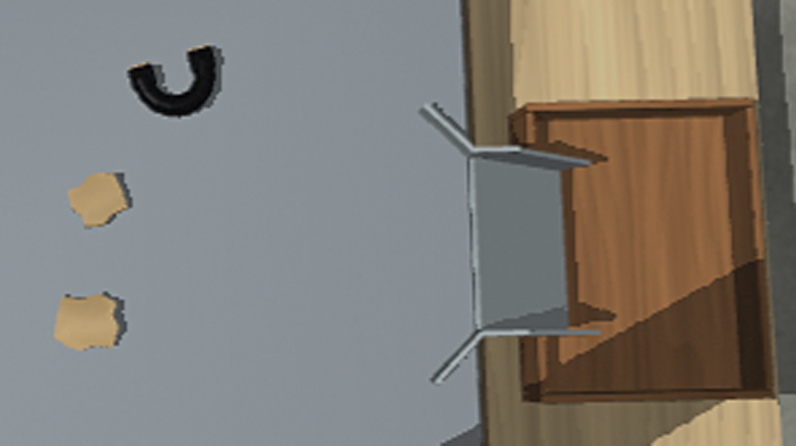

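The larger sherd's centre is about (0.434, 0.137) and the smaller's about (0.560, 0.123). The mouth is at x 0.507, y −0.266. The sizes match the given ones, and the wings and cheeks are 25 mm high as stated. I'll push with the fingers shut (42 mm face), tool x along the push direction.

apply_moves:
  targets:
    - [0,0,0,0,0,0,-0.0778]
    - [0,0,0,0,0,0,-0.0778]
    - [0,0,0,0,0,0,-0.0778]
    - [0,0,0,0,0,0,-0.0778]
    - [0,0,0,0,0,0,-0.0778]
    - [0,0,0,0,0,0,-0.0778]
    - [0,0,0,0,0,0,-0.0778]
    - [0,0,0,0,0,0,-0.0778]
    - [0,0,0,0,0,0,-0.0778]
    - [0,0,0,0,0,0,-0.0778]
    - [0,0,0,0,0,0,-0.0247]
    - [0,0,-0.0405,0,0,0,0]
    - [0,0,-0.0405,0,0,0,0]
    - [0,0,-0.0405,0,0,0,0]
    - [0,0,-0.0405,0,0,0,0]
    - [0,0,-0.0405,0,0,0,0]
    - [0,0,-0.0405,0,0,0,0]
  newtons: 3

```text
time_s: 1.52
tcp_pos: [0.5346, -0.5743, 0.2068]
eef_rot: [180.0, 0.0, -82.1]
contact_force: [1.0, -0.7, 0.3]
gripper_width: 0.0004
gripper_force: 0.0
```

apply_moves:
  targets:
    - [0,-0.04,0,0,0,0,0]
    - [0,-0.04,0,0,0,0,0]
    - [0,-0.04,0,0,0,0,0]
    - [0,-0.04,0,0,0,0,0]
    - [0,-0.04,0,0,0,0,0]
    - [0,-0.04,0,0,0,0,0]
    - [0,-0.04,0,0,0,0,0]
    - [0,-0.04,0,0,0,0,0]
    - [0,-0.04,0,0,0,0,0]
    - [0,-0.04,0,0,0,0,0]
    - [0,-0.04,0,0,0,0,0]
    - [0,-0.04,0,0,0,0,0]
    - [0,-0.04,0,0,0,0,0]
    - [0,-0.04,0,0,0,0,0]
    - [0,-0.04,0,0,0,0,0]
    - [0,-0.04,0,0,0,0,0]
    - [0,-0.04,0,0,0,0,0]
    - [0,-0.04,0,0,0,0,0]
    - [0,-0.04,0,0,0,0,0]
    - [0,-0.033,0,0,0,0,0]

```text
time_s: 3.18
tcp_pos: [0.423, 0.2128, 0.2073]
eef_rot: [-180.0, 0.0, -82.0]
contact_force: [1.5, -0.6, 0.4]
gripper_width: 0.0004
gripper_force: 0.0
```

apply_moves:
  targets:
    - [0,0,0,0.035,0,0,0]
    - [0,0,0,0.04,0,0,0]
    - [0,0,0,0.04,0,0,0]
    - [0,0,0,0.035,0,0,0]
    - [0,0,0,0.02,0,0,0]
    - [0,0,0,0.008,0,0,0]
    - [0,0,0,0.006,0,0,0]
    - [0,0,0,0,0,0,0]
    - [0,0.008,0,0,0,0,0]
    - [0,0.008,0,0,0,0,0]
    - [0,0.008,0,0,0,0,0]
    - [0,0.006,0,0,0,0,0]
    - [0,0.006,0,0,0,0,0]
    - [0,0.006,0,0,0,0,0]
    - [0,0.006,0,0,0,0,0]
    - [0,0.006,0,0,0,0,0]
    - [0,0.006,0,0,0,0,0]

```text
time_s: 4.6
tcp_pos: [0.4322, 0.1504, 0.0233]
eef_rot: [180.0, -0.0, -82.1]
contact_force: [0.0, 0.6, 0.3]
gripper_width: 0.0006
gripper_force: 0.0
```

```bash
cat >> h.py <<'E'
def sherds(pic=None):
    for n in("top","side"):
        c=capture(n);W=world(c);f=c["frame"];h=cv2.cvtColor(f,cv2.COLOR_RGB2HSV)
        if pic: cv2.imwrite(f"pics/{pic}_{n}.png",f[...,::-1])
        m=(h[...,1]>60)&(h[...,0]>10)&(h[...,0]<30)&(h[...,2]>60)&(W[...,2]>.003)&(W[...,2]<.03)&(W[...,0]>.3)&(W[...,0]<.72)&(W[...,1]<.2)&(W[...,1]>-.3)
        N,L,st,_=cv2.connectedComponentsWithStats(m.astype(np.uint8))
        for i in range(1,N):
            if st[i,4]<30: continue
            P=W[L==i];print(n,st[i,4],"mean",P.mean(0).round(3),"x",P[:,0].min().round(3),P[:,0].max().round(3),"y",P[:,1].min().round(3),P[:,1].max().round(3))
    s=get_state();print(s["tcp_pos"].round(4),s["contact_force"].round(1),s["time_s"])
E
python3 -c "
from h import *
sherds('a1')"
```

```text
top 271 mean [0.561 0.123 0.012] x 0.533 0.586 y 0.096 0.154
top 56 mean [0.436 0.112 0.012] x 0.411 0.458 y 0.106 0.119
side 133 mean [0.554 0.119 0.011] x 0.531 0.584 y 0.095 0.154
side 190 mean [0.429 0.133 0.012] x 0.405 0.461 y 0.106 0.17
[0.4321 0.1501 0.0232] [ 0.9 -0.7 -0.5] 4.7
```

View pics/a1_side.png

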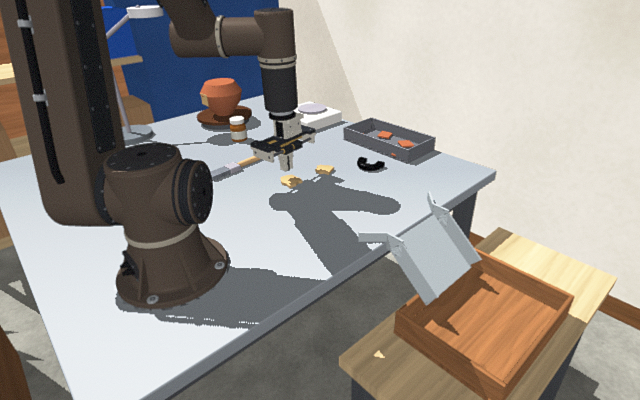

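Odd: the TCP reads y = 0.150, overlapping the sherd, yet there is no motion and no force. I'll check where the fingertips really are.

```bash
python3 -c "
from h import *
for n in ('side','top'):
    c=capture(n);W=world(c)
    b=(abs(W[...,0]-.43)<.08)&(W[...,1]>.05)&(W[...,1]<.3)
    for lo,hi in((.003,.02),(.02,.035),(.035,.05),(.05,.065),(.065,.08),(.08,.12)):
        m=b&(W[...,2]>lo)&(W[...,2]<hi);P=W[m]
        if len(P)>5: print(n,lo,len(P),np.percentile(P,[3,50,97],axis=0).round(3).tolist())
c=capture('side');f=c['frame'][110:210,230:360,::-1];cv2.imwrite('pics/z.png',cv2.resize(f,None,fx=6,fy=6,interpolation=cv2.INTER_CUBIC))
"
```

```text
side 0.003 264 [[0.362, 0.074, 0.003], [0.427, 0.134, 0.012], [0.481, 0.272, 0.016]]
side 0.035 19 [[0.414, 0.139, 0.044], [0.428, 0.142, 0.048], [0.445, 0.152, 0.05]]
side 0.05 58 [[0.413, 0.136, 0.051], [0.423, 0.141, 0.058], [0.447, 0.158, 0.065]]
side 0.065 59 [[0.412, 0.137, 0.065], [0.424, 0.142, 0.073], [0.449, 0.157, 0.08]]
side 0.08 155 [[0.355, 0.103, 0.081], [0.418, 0.139, 0.098], [0.496, 0.161, 0.12]]
top 0.003 212 [[0.357, 0.055, 0.003], [0.432, 0.098, 0.004], [0.504, 0.161, 0.016]]
top 0.08 6 [[0.363, 0.103, 0.112], [0.409, 0.109, 0.117], [0.453, 0.114, 0.119]]
```

View pics/z.png

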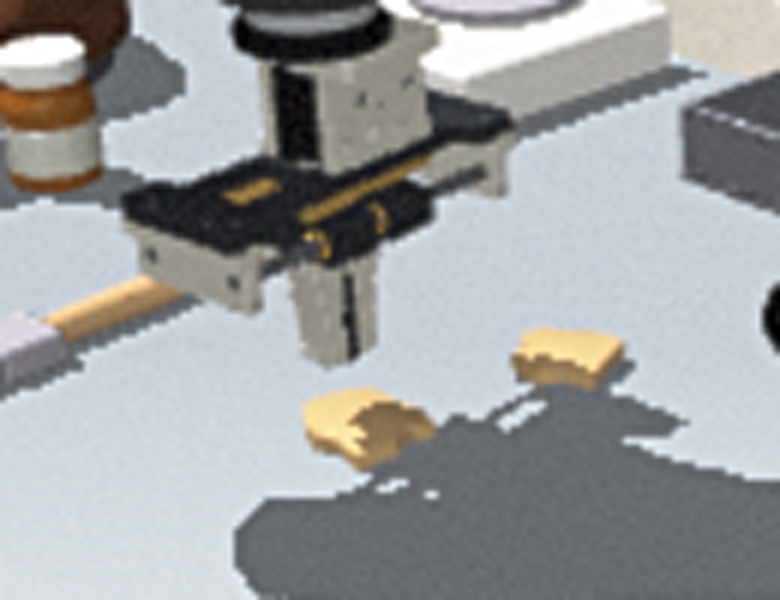

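The side view shows the fingertips hovering at z≈0.044, directly above the sherd (about (345,360) in the crop). They are about 40 mm higher than the TCP reading implies. I'll check against the starting picture.

```bash
python3 -c "
from h import *
c=dict(np.load('side0.npz'));W=world(c)
b=(abs(W[...,0]-.292)<.15)&(abs(W[...,1]+.608)<.15)&(W[...,2]>.1)
for lo in np.arange(.16,.34,.01):
    m=b&(W[...,2]>lo)&(W[...,2]<lo+.01);P=W[m]
    print(round(lo,2),len(P),P.mean(0).round(3) if len(P) else '')
c=capture('side');W=world(c);b=(abs(W[...,0]-.432)<.03)&(abs(W[...,1]-.15)<.03)
for lo in np.arange(0,.14,.01):
    m=b&(W[...,2]>lo)&(W[...,2]<lo+.01);print(round(lo,2),m.sum())
s=get_state();print(s['joints'].round(2),s['tcp_pos'],s['contact_force'])
"
```

```text
0.16 0 
0.17 0 
0.18 0 
0.19 0 
0.2 0 
0.21 0 
0.22 39 [ 0.292 -0.627  0.228]
0.23 194 [ 0.289 -0.622  0.235]
0.24 206 [ 0.289 -0.621  0.245]
0.25 192 [ 0.287 -0.619  0.255]
0.26 239 [ 0.288 -0.621  0.265]
0.27 269 [ 0.289 -0.621  0.274]
0.28 54 [ 0.304 -0.654  0.284]
0.29 279 [ 0.272 -0.642  0.297]
0.3 1148 [ 0.265 -0.63   0.306]
0.31 1241 [ 0.271 -0.627  0.315]
0.32 1028 [ 0.267 -0.609  0.326]
0.33 2881 [ 0.284 -0.613  0.335]
0.0 40
0.01 118
0.02 0
0.03 0
0.04 17
0.05 36
0.06 40
0.07 39
0.08 48
0.09 35
0.1 5
0.11 3
0.12 6
0.13 67
0.14 65
[ 44.04  12.54 -39.49   0.   -37.97 -36.13] [0.43229376 0.15120736 0.02326008] [-0.39527272  0.32236147 -0.49008863]
```

The offset is constant: tips stand about 20 mm above the reported TCP z at the start too. I trust the cameras, so I'll back off, descend 34 mm more in small steps, and verify.

apply_moves:
  targets:
    - [0,-0.02,0,0,0,0,0]
    - [0,-0.025,0,0,0,0,0]
    - [0,-0.02,0,0,0,0,0]
    - [0,0,0,0,0,0,0]
    - [0,0,0,0.01,0,0,0]
    - [0,0,0,0.01,0,0,0]
    - [0,0,0,0.006,0,0,0]
    - [0,0,0,0.004,0,0,0]
    - [0,0,0,0.004,0,0,0]
    - [0,0,0,0,0,0,0]

```text
time_s: 5.73
tcp_pos: [0.423, 0.215, -0.0113]
eef_rot: [180.0, -0.0, -82.1]
contact_force: [0.3, -0.5, -0.3]
gripper_width: 0.0007
gripper_force: 0.0
```

```bash
python3 -c "
from h import *
c=capture('side');W=world(c);s=get_state();t=s['tcp_pos'];b=(abs(W[...,0]-t[0])<.03)&(abs(W[...,1]-t[1])<.03)
for lo in np.arange(-.004,.04,.004):
    m=b&(W[...,2]>lo)&(W[...,2]<lo+.004);print(round(lo,3),m.sum(),W[m].mean(0).round(3) if m.any() else '')
print(t,s['contact_force'])
f=c['frame'][110:210,230:360,::-1];cv2.imwrite('pics/z2.png',cv2.resize(f,None,fx=6,fy=6,interpolation=cv2.INTER_CUBIC))
"
```

```text
-0.004 28 [ 0.416  0.208 -0.001]
0.0 96 [0.419 0.211 0.001]
0.004 1 [0.447 0.205 0.004]
0.008 3 [0.421 0.206 0.011]
0.012 13 [0.419 0.209 0.014]
0.016 18 [0.416 0.209 0.018]
0.02 14 [0.417 0.212 0.022]
0.024 14 [0.418 0.207 0.026]
0.028 16 [0.418 0.208 0.03 ]
0.032 11 [0.418 0.209 0.035]
0.036 12 [0.418 0.208 0.038]
[ 0.42319863  0.21518369 -0.01093223] [-0.05653627  0.48117012 -0.5224895 ]
```

View pics/z2.png

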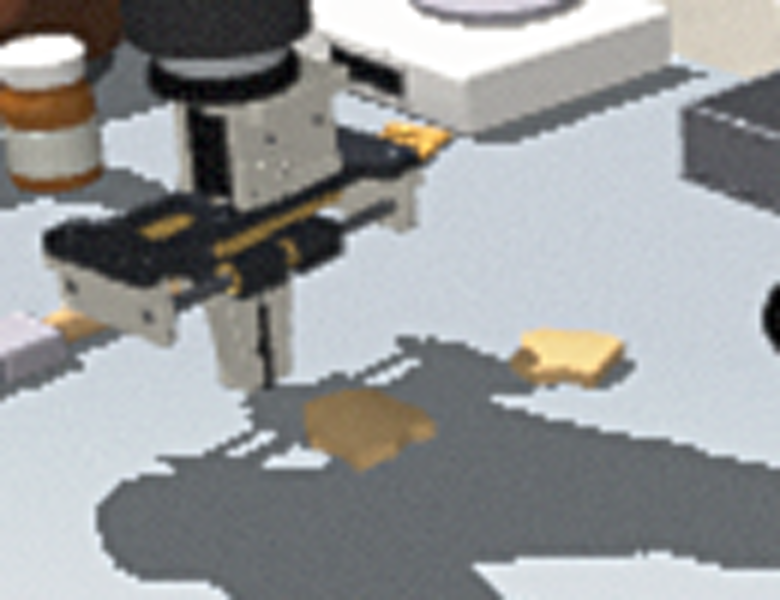

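The tips are now at z≈0.010, behind the sherd (at about (265,385) in the crop). I'll go 5 mm lower and start pushing.

apply_moves:
  targets:
    - [0,0,0,0.003,0,0,0]
    - [0,0,0,0.002,0,0,0]
    - [0,0.006,0,0,0,0,0]
    - [0,0.008,0,0,0,0,0]
    - [0,0.008,0,0,0,0,0]
    - [0,0.006,0,0,0,0,0]
    - [0,0.005,0,0,0,0,0]
    - [0,0.005,0,0,0,0,0]
    - [0,0.005,0,0,0,0,0]
    - [0,0.005,0,0,0,0,0]
    - [0,0.005,0,0,0,0,0]
    - [0,0.005,0,0,0,0,0]
    - [0,0.006,0,0,0,0,0]
    - [0,0.006,0,0,0,0,0]
    - [0,0.006,0,0,0,0,0]
    - [0,0.006,0,0,0,0,0]
    - [0,0.006,0,0,0,0,0]
    - [0,0.006,0,0,0,0,0]
    - [0,0,0,0,0,0,0]

```text
time_s: 7.37
tcp_pos: [0.4359, 0.1211, -0.0159]
eef_rot: [180.0, -0.0, -82.1]
contact_force: [0.1, -0.4, 0.2]
gripper_width: 0.0003
gripper_force: 0.0
```

```bash
python3 -c "
from h import *
sherds('a2')"
```

```text
top 242 mean [0.563 0.123 0.012] x 0.543 0.586 y 0.095 0.153
top 220 mean [0.445 0.064 0.013] x 0.419 0.473 y 0.045 0.081
side 134 mean [0.554 0.119 0.011] x 0.529 0.587 y 0.094 0.154
side 213 mean [0.439 0.071 0.012] x 0.417 0.473 y 0.045 0.112
[ 0.4361  0.1219 -0.0158] [-0.3 -0.7  0.1] 7.4667
```

The sherd moves well (centre about (0.445, 0.078)). I'll carry on.

apply_moves:
  targets:
    - [0,0.005,0,0,0,0,0]
    - [0,0.007,0,0,0,0,0]
    - [0,0.008,0,0,0,0,0]
    - [0,0.008,0,0,0,0,0]
    - [0,0.008,0,0,0,0,0]
    - [0,0.008,0,0,0,0,0]
    - [0,0.008,0,0,0,0,0]
    - [0,0.008,0,0,0,0,0]
    - [0,0.008,0,0,0,0,0]
    - [0,0.008,0,0,0,0,0]
    - [0,0.008,0,0,0,0,0]
    - [0,0.008,0,0,0,0,0]
    - [0,0.008,0,0,0,0,0]
    - [0,0.008,0,0,0,0,0]
    - [0,0.008,0,0,0,0,0]
    - [0,0.008,0,0,0,0,0]
    - [0,0.008,0,0,0,0,0]
    - [0,0.008,0,0,0,0,0]
    - [0,0.006,0,0,0,0,0]
    - [0,0.004,0,0,0,0,0]

```text
time_s: 9.13
tcp_pos: [0.4568, -0.0271, -0.0158]
eef_rot: [180.0, -0.0, -82.1]
contact_force: [0.9, 0.5, -0.6]
gripper_width: 0.0008
gripper_force: 0.3
```

```bash
python3 -c "
from h import *
sherds('a3')"
```

```text
top 289 mean [0.559 0.123 0.012] x 0.532 0.586 y 0.095 0.153
side 256 mean [ 0.46  -0.076  0.012] x 0.438 0.492 y -0.104 -0.036
[ 0.4567 -0.027  -0.0158] [0.1 0.7 0.2] 9.2333
```

apply_moves:
  targets:
    - [0,0.005,0,0,0,0,0]
    - [0,0.007,0,0,0,0,0]
    - [0,0.008,0,0,0,0,0]
    - [0,0.008,0,0,0,0,0]
    - [0,0.008,0,0,0,0,0]
    - [0,0.008,0,0,0,0,0]
    - [0,0.008,0,0,0,0,0]
    - [0,0.008,0,0,0,0,0]
    - [0,0.008,0,0,0,0,0]
    - [0,0.008,0,0,0,0,0]
    - [0,0.008,0,0,0,0,0]
    - [0,0.008,0,0,0,0,0]
    - [0,0.008,0,0,0,0,0]
    - [0,0.008,0,0,0,0,0]
    - [0,0.008,0,0,0,0,0]
    - [0,0.008,0,0,0,0,0]
    - [0,0.008,0,0,0,0,0]
    - [0,0.008,0,0,0,0,0]
    - [0,0.006,0,0,0,0,0]
    - [0,0.004,0,0,0,0,0]

```text
time_s: 10.9
tcp_pos: [0.4775, -0.1757, -0.0158]
eef_rot: [180.0, -0.0, -82.1]
contact_force: [-0.3, 1.0, 0.5]
gripper_width: 0.0009
gripper_force: 0.2
```

```bash
python3 -c "
from h import *
sherds('a4')"
```

```text
top 265 mean [0.56  0.125 0.012] x 0.532 0.585 y 0.103 0.153
side 137 mean [0.554 0.12  0.011] x 0.531 0.585 y 0.095 0.155
side 326 mean [ 0.481 -0.223  0.012] x 0.457 0.518 y -0.254 -0.184
[ 0.4774 -0.1755 -0.0158] [ 0.2  0.2 -0.8] 11.0
```

apply_moves:
  targets:
    - [0,0.005,0,0,0,0,0]
    - [0,0.006,0,0,0,0,0]
    - [0,0.006,0,0,0,0,0]
    - [0,0.006,0,0,0,0,0]
    - [0,0.006,0,0,0,0,0]
    - [0,0.006,0,0,0,0,0]
    - [0,0.006,0,0,0,0,0]
    - [0,0.006,0,0,0,0,0]
    - [0,0.006,0,0,0,0,0]
    - [0,0.006,0,0,0,0,0]
    - [0,0.006,0,0,0,0,0]
    - [0,0.006,0,0,0,0,0]
    - [0,0.006,0,0,0,0,0]
    - [0,0.004,0,0,0,0,0]
    - [0,0,0,0,0,0,0]
    - [0,0,0,0,0,0,0]
    - [0,-0.01,0,0,0,0,0]
    - [0,-0.02,0,0,0,0,0]
    - [0,0,0,-0.03,0,0,0]
    - [0,0,0,-0.04,0,0,0]

```text
time_s: 12.67
tcp_pos: [0.4812, -0.2235, 0.052]
eef_rot: [179.6, 0.1, -82.0]
contact_force: [1.6, -0.5, 0.6]
gripper_width: 0.0005
gripper_force: 0.0
```

```bash
python3 -c "
from h import *
sherds('a5')"
```

```text
top 287 mean [0.559 0.123 0.012] x 0.533 0.586 y 0.095 0.153
side 134 mean [0.554 0.12  0.011] x 0.529 0.586 y 0.096 0.151
[ 0.4883 -0.2252  0.0598] [ 0.6 -0.7 -0.6] 12.7667
```

View pics/a5_side.png

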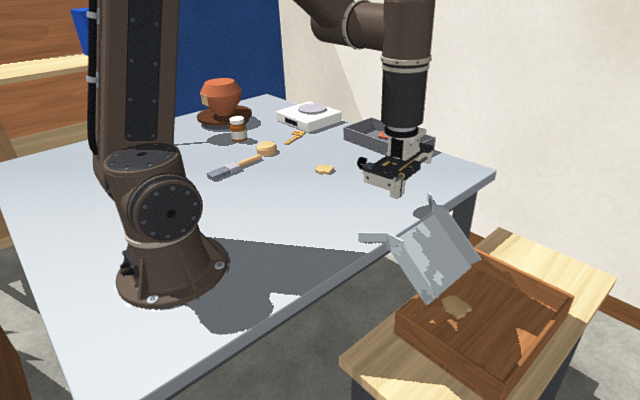

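Sherd a lies in the crate (about (457,306)), and the other items look unmoved. Next is sherd b: lift, turn to yaw −95.6, go behind it and descend.

apply_moves:
  targets:
    - [0,0,0,-0.04,0,0,0]
    - [0,0,0,0,0,0,0.075]
    - [0,0,0,0,0,0,0.075]
    - [0,-0.039,-0.0034,0,0,0,0]
    - [0,-0.039,-0.0034,0,0,0,0]
    - [0,-0.039,-0.0034,0,0,0,0]
    - [0,-0.039,-0.0034,0,0,0,0]
    - [0,-0.039,-0.0034,0,0,0,0]
    - [0,-0.039,-0.0034,0,0,0,0]
    - [0,-0.039,-0.0034,0,0,0,0]
    - [0,-0.039,-0.0034,0,0,0,0]
    - [0,-0.039,-0.0034,0,0,0,0]
    - [0,-0.039,-0.0034,0,0,0,0]
    - [0,-0.039,-0.0034,0,0,0,0]
    - [0,0,0,0,0,0,0]

```text
time_s: 14.02
tcp_pos: [0.5647, 0.2045, 0.0942]
eef_rot: [-179.9, 0.1, -95.3]
contact_force: [0.8, -0.3, 0.1]
gripper_width: 0.0005
gripper_force: 0.0
```

apply_moves:
  targets:
    - [0,0,0,0.04,0,0,0]
    - [0,0,0,0.04,0,0,0]
    - [0,0,0,0.015,0,0,0]
    - [0,0,0,0.01,0,0,0]
    - [0,0,0,0.005,0,0,0]
    - [0,0,0,0,0,0,0]
    - [0,0.01,0,0,0,0,0]
    - [0,0.01,0,0,0,0,0]
    - [0,0.01,0,0,0,0,0]
    - [0,0.006,0,0,0,0,0]
    - [0,0.005,0,0,0,0,0]
    - [0,0.005,0,0,0,0,0]
    - [0,0.005,0,0,0,0,0]
    - [0,0.005,0,0,0,0,0]
    - [0,0.005,0,0,0,0,0]
    - [0,0.006,0,0,0,0,0]
    - [0,0.006,0,0,0,0,0]
    - [0,0.006,0,0,0,0,0]
    - [0,0.006,0,0,0,0,0]
    - [0,0,0,0,0,0,0]

```text
time_s: 15.68
tcp_pos: [0.5545, 0.112, -0.0159]
eef_rot: [179.9, -0.0, -95.7]
contact_force: [0.4, 0.7, 0.3]
gripper_width: 0.0007
gripper_force: 0.2
```

```bash
python3 -c "
from h import *
sherds('b1')"
```

```text
top 187 mean [0.564 0.059 0.012] x 0.537 0.593 y 0.037 0.074
side 143 mean [0.559 0.061 0.011] x 0.535 0.593 y 0.036 0.095
[ 0.5546  0.1125 -0.0161] [ 0.3 -0.1 -0.1] 15.7833
```

Sherd b sits about 13 mm to the +x side of the pusher. I'll back off, shift across and continue.

apply_moves:
  targets:
    - [0,-0.01,0,0,0,0,0]
    - [0,-0.01,0,0,0,0,0]
    - [0,0,-0.01,0,0,0,0]
    - [0,0,-0.006,0,0,0,0]
    - [0,0.008,0,0,0,0,0]
    - [0,0.007,0,0,0,0,0]
    - [0,0.005,0,0,0,0,0]
    - [0,0.005,0,0,0,0,0]
    - [0,0.006,0,0,0,0,0]
    - [0,0.007,0,0,0,0,0]
    - [0,0.007,0,0,0,0,0]
    - [0,0.007,0,0,0,0,0]
    - [0,0.007,0,0,0,0,0]
    - [0,0.007,0,0,0,0,0]
    - [0,0.007,0,0,0,0,0]
    - [0,0.007,0,0,0,0,0]
    - [0,0.007,0,0,0,0,0]
    - [0,0.007,0,0,0,0,0]
    - [0,0.006,0,0,0,0,0]
    - [0,0.004,0,0,0,0,0]

```text
time_s: 17.45
tcp_pos: [0.5627, 0.0273, -0.0158]
eef_rot: [180.0, -0.0, -95.6]
contact_force: [-0.5, 0.9, 0.5]
gripper_width: 0.0004
gripper_force: 0.1
```

```bash
python3 -c "
from h import *
sherds('b2')"
```

```text
top 36 mean [ 0.558 -0.025  0.011] x 0.546 0.571 y -0.032 -0.015
side 158 mean [ 0.568 -0.016  0.011] x 0.546 0.599 y -0.037 0.019
[ 0.5628  0.0275 -0.0158] [ 0.1 -0.  -0.7] 17.55
```

apply_moves:
  targets:
    - [0,-0.01,0,0,0,0,0]
    - [0,-0.01,0,0,0,0,0]
    - [0,0,-0.012,0,0,0,0]
    - [0,0,-0.01,0,0,0,0]
    - [0,0.008,0,0,0,0,0]
    - [0,0.007,0,0,0,0,0]
    - [0,0.005,0,0,0,0,0]
    - [0,0.005,0,0,0,0,0]
    - [0,0.006,0,0,0,0,0]
    - [0,0.007,0,0,0,0,0]
    - [0,0.007,0,0,0,0,0]
    - [0,0.007,0,0,0,0,0]
    - [0,0.007,0,0,0,0,0]
    - [0,0.007,0,0,0,0,0]
    - [0,0.007,0,0,0,0,0]
    - [0,0.007,0,0,0,0,0]
    - [0,0.007,0,0,0,0,0]
    - [0,0.007,0,0,0,0,0]
    - [0,0.006,0,0,0,0,0]
    - [0,0.004,0,0,0,0,0]

```text
time_s: 19.22
tcp_pos: [0.5765, -0.0584, -0.0158]
eef_rot: [180.0, -0.0, -95.6]
contact_force: [0.1, 0.4, 0.0]
gripper_width: 0.0003
gripper_force: 0.2
```

```bash
python3 -c "
from h import *
sherds('b3')"
```

```text
top 40 mean [ 0.551 -0.109  0.011] x 0.538 0.566 y -0.117 -0.097
side 186 mean [ 0.561 -0.099  0.011] x 0.536 0.595 y -0.122 -0.069
[ 0.5764 -0.0583 -0.0158] [-0.3 -0.3  0.2] 19.3167
```

apply_moves:
  targets:
    - [0,0.005,0,0,0,0,0]
    - [0,0.006,0,0,0,0,0]
    - [0,0.007,0,0,0,0,0]
    - [0,0.007,0,0,0,0,0]
    - [0,0.007,0,0,0,0,0]
    - [0,0.007,0,0,0,0,0]
    - [0,0.007,0,0,0,0,0]
    - [0,0.007,0,0,0,0,0]
    - [0,0.007,0,0,0,0,0]
    - [0,0.007,0,0,0,0,0]
    - [0,0.007,0,0,0,0,0]
    - [0,0.007,0,0,0,0,0]
    - [0,0.006,0,0,0,0,0]
    - [0,0.004,0,0,0,0,0]

```text
time_s: 20.48
tcp_pos: [0.5676, -0.1489, -0.0158]
eef_rot: [180.0, -0.0, -95.6]
contact_force: [-0.4, 1.3, 0.7]
gripper_width: 0.0004
gripper_force: 0.2
```

```bash
python3 -c "
from h import *
sherds('b4')"
```

```text
side 216 mean [ 0.552 -0.188  0.011] x 0.528 0.584 y -0.212 -0.158
[ 0.5676 -0.1488 -0.0158] [-0.4  0.2  0.4] 20.5833
```

apply_moves:
  targets:
    - [0,0.005,0,0,0,0,0]
    - [0,0.006,0,0,0,0,0]
    - [0,0.006,0,0,0,0,0]
    - [0,0.006,0,0,0,0,0]
    - [0,0.006,0,0,0,0,0]
    - [0,0.006,0,0,0,0,0]
    - [0,0.006,0,0,0,0,0]
    - [0,0.006,0,0,0,0,0]
    - [0,0.006,0,0,0,0,0]
    - [0,0.006,0,0,0,0,0]
    - [0,0.006,0,0,0,0,0]
    - [0,0.006,0,0,0,0,0]
    - [0,0.006,0,0,0,0,0]
    - [0,0.006,0,0,0,0,0]
    - [0,0.006,0,0,0,0,0]
    - [0,0.006,0,0,0,0,0]
    - [0,0.006,0,0,0,0,0]
    - [0,0.005,0,0,0,0,0]
    - [0,0,0,0,0,0,0]
    - [0,0,0,0,0,0,0]

```text
time_s: 22.25
tcp_pos: [0.5573, -0.254, -0.0158]
eef_rot: [180.0, 0.0, -95.6]
contact_force: [0.7, 0.1, 1.2]
gripper_width: 0.0007
gripper_force: 0.0
```

apply_moves:
  targets:
    - [0,-0.01,0,0,0,0,0]
    - [0,-0.02,0,0,0,0,0]
    - [0,-0.02,0,0,0,0,0]
    - [0,0,0,-0.03,0,0,0]
    - [0,0,0,-0.04,0,0,0]
    - [0,0,0,-0.04,0,0,0]
    - [0,0,0,-0.04,0,0,0]
    - [0,0,0,0,0,0,0]
    - [0,0,0,0,0,0,0]
    - [0,0,0,0,0,0,0]

```text
time_s: 23.08
tcp_pos: [0.5621, -0.203, 0.1343]
eef_rot: [-180.0, 0.0, -95.6]
contact_force: [-0.9, 0.5, -0.9]
gripper_width: 0.0005
gripper_force: 0.0
```

```bash
python3 -c "
from h import *
sherds('b5')"
```

```text
[ 0.5613 -0.2033  0.1329] [-1.   0.   0.2] 23.1833
```

View pics/b5_side.png

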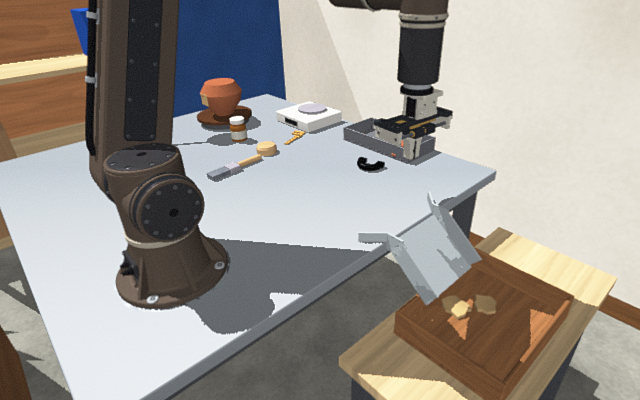

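Both sherds are in the crate at about (460,310) and (486,304). I'll check numerically that they are settled and that the handle hasn't moved, then hand in.

```bash
python3 -c "
from h import *
for k in range(2):
    c=capture('side');W=world(c);f=c['frame'];h=cv2.cvtColor(f,cv2.COLOR_RGB2HSV)
    m=(W[...,2]<-.1)&(W[...,2]>-.163)&(W[...,0]>.36)&(W[...,0]<.65)&(W[...,1]>-.58)&(W[...,1]<-.35)
    N,L,st,_=cv2.connectedComponentsWithStats(m.astype(np.uint8))
    for i in range(1,N):
        if st[i,4]>30: P=W[L==i];print(st[i],P.mean(0).round(3),P.min(0).round(3),P.max(0).round(3))
c=capture('top');W=world(c);V=c['frame'].max(2);m=np.zeros((400,640),bool);m[115:160,290:340]=1;m&=V<60
print('handle',W[m].mean(0).round(4),m.sum())
"
```

```text
[435 264  37  35 285] [ 0.526 -0.384 -0.107] [ 0.452 -0.392 -0.163] [ 0.65  -0.364 -0.1  ]
[402 294  33  25 379] [ 0.403 -0.366 -0.126] [ 0.361 -0.391 -0.163] [ 0.484 -0.355 -0.1  ]
[441 295  32  26 459] [ 0.495 -0.419 -0.154] [ 0.468 -0.45  -0.163] [ 0.536 -0.372 -0.148]
[474 295  23  20 329] [ 0.554 -0.464 -0.155] [ 0.525 -0.492 -0.163] [ 0.595 -0.432 -0.149]
[454 304  95  50 787] [ 0.53  -0.535 -0.162] [ 0.394 -0.58  -0.163] [ 0.65  -0.478 -0.159]
[486 341  11  22  71] [ 0.446 -0.539 -0.162] [ 0.421 -0.558 -0.163] [ 0.475 -0.528 -0.16 ]
[435 262  37  34 284] [ 0.527 -0.384 -0.108] [ 0.455 -0.393 -0.163] [ 0.64  -0.364 -0.1  ]
[441 292  31  27 452] [ 0.496 -0.419 -0.154] [ 0.469 -0.452 -0.163] [ 0.542 -0.376 -0.147]
[403 294  32  26 376] [ 0.401 -0.366 -0.126] [ 0.361 -0.391 -0.163] [ 0.474 -0.355 -0.1  ]
[474 295  22  20 327] [ 0.554 -0.464 -0.155] [ 0.525 -0.492 -0.163] [ 0.596 -0.432 -0.149]
[521 303  24  22 116] [ 0.617 -0.557 -0.162] [ 0.589 -0.579 -0.163] [ 0.65  -0.532 -0.159]
[496 313  35  25 272] [ 0.552 -0.543 -0.162] [ 0.502 -0.577 -0.163] [ 0.598 -0.511 -0.159]
[481 327  12  12  42] [ 0.486 -0.511 -0.162] [ 0.473 -0.525 -0.163] [ 0.502 -0.5   -0.159]
[475 333  28  29 199] [ 0.449 -0.534 -0.162] [ 0.402 -0.557 -0.163] [ 0.502 -0.518 -0.16 ]
[455 334  26  25 169] [ 0.422 -0.501 -0.162] [ 0.393 -0.519 -0.163] [ 0.467 -0.478 -0.16 ]
[500 335  11  13  40] [ 0.489 -0.551 -0.162] [ 0.47  -0.561 -0.163] [ 0.51  -0.542 -0.16 ]
handle [nan nan nan] 121
```

```bash
python3 -c "
from h import *
print(close_job())"
```

```text
the job is handed in; nothing more can be done
None
```

Both buff sherds were swept down the chute with the closed fingers and lie still in the crate; the job was handed in at about 23 s, and nothing else on the counter looks moved in the side view (the final top-view check of the handle gave no reading).

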